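Lock the intake filter cartridge into the compressor's filter head

ROBOT

A 6-joint arm with a two-finger parallel gripper is mounted at the origin on the work surface. World frame = base frame: x ahead of the robot, y to its left, z up, the work surface at z = 0. Lengths are in m, angles in degrees, forces in N, time in s.
With the tool pointing down it reaches from about 0.25 to 0.725 m from the base axis. Payload 9.7 kg.
Tool frame: the origin (TCP) lies midway between the tips of the shut fingers; the grasp point (between the pads) lies 19 mm behind it; z points along the fingers, x is the direction in which the jaws open and shut, and the axes are right-handed (so a half turn about z gives the same grasp; the last joint's range is limited). The gripper opens to 85 mm and grips with 20 to 120 N. Pads are 22 mm wide; open, the fingers measure 114 mm over their backs; the gripper's body (76 mm by 85 mm) begins 54 mm behind the grasp point. The pads swing forward as they close: fully open they stand 13 mm farther back than shut.
Start: joints at [-66.005, 4.979, 10.078, 95.1, 0, 90], TCP at [0.224, -0.502, 0.231] pointing down, gripper open.
Joint ranges: [-179.16, 179.16], [-48.56, 103.87], [-65.8, 70.77], [-126.05, 130.52], [-82.76, 87.17], [-180, 180]. Speed limits (degrees/s): [127.2, 127.2, 147.25, 180, 180, 180].

INTERFACE

Orientations are given as [roll, pitch, yaw] about the fixed x, y, z axes, in that order (R = Rz(yaw) Ry(pitch) Rx(roll)).
In Python, from workcell import sensors, camera, get_calibration, bot, recognise, place_of gives the robot as it stands. The module is installed in compiled form; this text tells all that it offers.
- The arm moves only by the tool send_rows, never from a script. Its argument "plan" is a list of rows, each a list of 3 entries, a list of its own where there are three numbers: the shift along the tool's x, y, z normalised to -1 to 1, where 1 is 0.3 m, then the turn, a rotation vector about the tool's x, y, z normalised to -1 to 1, where 1 is pi rad, then the closure, from -1 (fully open) to 1 (shut). In form: [[[x, y, z], [rx, ry, rz], claw], ...]. A call has 1 to 10 rows; each row is the pose to reach, as a shift and turn from the pose commanded when the call began, along the tool's axes at that moment, turning the shorter way round; what a row does not reach only later rows make up. A row lasts 1/10 s, in which the tool goes at most 50 mm and 8.59 degrees, less where a joint would pass 70% of its speed; a pose out of reach is approached as far as the arm can. A call with a number of a shift or a turn outside -1 to 1 is refused whole. A call with a gripper value outside its range is refused whole. The fingers move at their own pace and stop on an object; "force" is the grip in N (left out, the last holds). Time passes only in rows, so rows that repeat a pose let the fingers close. It gives the time, the measured TCP pose, the force and the opening at its end, in the units of the state.
- sensors.get_obs(): the state, without advancing time (a new reading comes with each control period).
- camera(name): name is "scene" or "top"; returns the picture (480x640x3 uint8, blue, green, red); there is no depth.
- get_calibration(name): a dict with "fx", "fy", "cx", "cy" (pixels), "k1" (the pictures are not rectified: a ray, as slopes to the right and down, at radius r is drawn at 1 + k1 r^2 times it, then the intrinsics apply), "R" (3x3) and "t" (3): a world point X has camera coordinates R X + t. Camera axes: x right, y down, z forward; pixel columns grow to the right and rows downward; lengths in m; the calibration is good to about 2 mm. A picture is of the moment at which its call begins. get_calibration takes no time and is no camera call.
- bot.job_done(): hands the job in, once; it reports no verdict.
Trained networks look in the newest picture that a camera, given by its name, has taken for a name from the list of things; names that differ only in an ending like _2 or _b are one class to them, and where a whole thing is asked for, a point or a joint stands for the part that bears it (a point fixed in the world has none). Each returns a list of dicts, best first, with "p" (0 to 1); they miss things now and then, are a little off and sometimes report something else, mostly with a low value. They report only what shows in the picture. A call takes as long as a camera call. They do not tell look-alikes from the thing itself.
- recognise(label, camera): "point" ([column, row] in pixels, amid what is visible of it).
- place_of(label, camera): "point" ([column, row] in pixels: a listed point, or the origin of a listed thing).
The state is a dict: "time": time; "q": joint angles; "qd": joint speeds; "joint_efforts": joint torques, N m; "ee_pos": TCP position; "tcp_rot": TCP orientation; "wrist_force": force on the tool from outside, world axes, zero at the start; "torque": the same for the moment, N m; "opening": finger opening in m.
Only numpy, scipy, OpenCV 4.12 (cv2) and the standard library are available. Lean on these libraries where they do the work, as an engineer would, in place of code of your own. Each camera call takes 0.05 s, during which the arm holds its last target. There are 200 camera calls.

TASK

Fit the black winged filter cartridge into the compressor's filter head: feel for the slots in the collar, press the cartridge down against the spring and twist it clockwise a quarter turn until it locks, then let it go. Be gentle, never bearing on the filter head with the cartridge harder than about 60 newtons, and leave the other things on the cart where they are.

Things in the scene. Friction and masses are not known exactly. Their poses are not given: they have to be found in the camera images.
- cartridge: The intake filter cartridge: black plastic, standing upright, 84 mm tall, about 0.24 kg. Origin: centre of its underside; z up its axis. Round nose and neck 48 mm in diameter (lowest 5 mm tapered to 42 mm) up to 30 mm; cap 72 mm in diameter from 30 to 50 mm high; grip wing above. Half a turn about z makes no difference.
- cartridge_wing (a point): Middle of the cartridge's upright grip wing, 67 mm above its origin, axes as the cartridge: wing 46 mm long along x, 14 mm thick along y, 50 to 84 mm above the underside. It stands right over the lugs.
- cartridge_lugs (a point): Point on the cartridge's axis at the height of its two bayonet lugs, 11 mm above its origin, axes as the cartridge: lugs at +x and -x reach 32 mm from the axis, are 10 mm wide along y and 8 to 14 mm above the underside.
- filter_head: The fixed filter head: steel foot 130 x 110 mm, 12 mm thick; aluminium block 96 x 96 mm, up to 35 mm; on it an open steel bayonet collar 84 mm in diameter, 35 to 75 mm high, its axis the head's z axis. A pipe stub points to +x. Origin: centre of the underside, z up. The collar is tight and does not turn in use.
- head_mouth (a point): Centre of the collar's mouth, 75 mm above the head's origin, axes as the head. Bore 51 mm; lip 8 mm thick with two opposite entry slots 13 mm wide, reaching 34 mm out. The line of the slots lies within 0.45 rad, either way, of the head's x: it varies, is not measured, must be felt for or seen. Cartridge origin is 67 mm above the head's with lugs on the lip, 59 mm dropped into the slots.
- head_spring (a point): Top of the unloaded spring plate in the collar, 59 mm above the head's origin, axes as the head; the cartridge's underside stands on it. It pushes up with 5 N there and 0.8 N more per mm pressed down. Below 53 mm the lugs are clear under the lip; at 45 mm the cap meets the lip (16 N), the end of the travel.
- head_seat (a point): Where the cartridge's origin lies when locked, 56 mm above the head's origin, axes as the head. Held below 53 mm it turns clockwise seen from above (it cannot go the other way) to a solid stop about 94 degrees from the slots, under pockets 3 mm deep; pockets are centred 90 degrees from the slots; let go, the spring lifts the lugs into them: locked.
- old_canister: bystander: squat plain round black canister, 86 mm in diameter, 72 mm tall, small round knob on top, no lugs and no wing
- fastener_jar: bystander: grey jar with black cap, 68 mm in diameter, 85 mm tall
- tape_roll: bystander: roll of grey tape lying flat, 96 mm across, 24 mm tall
- screwdriver: bystander: black-handled screwdriver lying flat
- wrench: bystander: steel wrench lying flat
- battery: bystander: black tool battery, 75 x 115 x 65 mm
Things that resemble listed ones, but are neither listed nor needed, are in the scene too. What is shaped like the cartridge but green or red is not meant.

How it is judged (in metres and radians):
On the way, in this order (a step that is already met when the one before it is completed fails the run):
1. the cartridge's lugs are down in the collar's slots, its axis on the head's axis, upright (z of cartridge in the frame of filter_head between 0.04 and 0.063 m and horizontal distance between cartridge and filter_head below 0.004 m and angle between cartridge's own z axis and vertical below 0.1 rad and angle between the x axis of cartridge and the x axis of filter_head, either way round below 0.7 rad), for 0.05 s.
2. it is pressed down until the lugs are clear below the lip (z of cartridge in the frame of filter_head below 0.0535 m), for 0.05 s.
At the end, for the whole second after the job is handed in: The cartridge is locked: upright in the collar within 4 mm of its axis, turned a quarter turn from the slots (wing within 0.65 rad of the head's y axis), sprung up into the pockets with its origin 54.5 to 57.8 mm above the head's origin, at rest and let go (z of cartridge in the frame of filter_head between 0.0545 and 0.0578 m and horizontal distance between cartridge and filter_head below 0.004 m and angle between cartridge's own z axis and vertical below 0.08 rad and angle between the x axis of cartridge and the y axis of filter_head, either way round below 0.65 rad and linear speed of cartridge below 0.02 m/s and angular speed of cartridge below 0.2 rad/s); the robot touches nothing.
It fails at once if the cartridge bears on the filter head with more than 60 N (contact force between cartridge and filter_head above 60 N).
It fails at once if another thing on the cart is moved by more than 30 mm (distance of any of old_canister, fastener_jar, tape_roll, screwdriver, wrench, battery from where it was at the start of the episode above 0.03 m).
It also fails if it takes over 72 s, if anything falls off the work surface, if the arm or the gripper's body presses on something with over 40 N, if the wrist force passes 120 N, or if a joint passes its speed limit or range.

## Working session

There is one attempt and no reset: what is moved stays moved. The work goes in short steps, Python scripts to look and compute and a tool call to move; the robot and the scene stay as the last step left them, time stands still between calls to the robot, and variables do not carry over. Pictures are saved under pics/ and viewed, on a budget of 10 in all, crops included, one or two more only if the job needs it, and the job is handed in when it is done.

Besides the shell and the picture viewer there is one more tool, called in YAML: its name, and indented under it one key for each argument. send_rows: Moves the arm, as the interface text tells. Scaled input: -1 to 1 covers 0.3 m each way for a shift and pi rad each way for a turn. Its arguments: {"type":"object","properties":{"plan":{"type":"array"},"force":{"type":"number"}},"required":["plan"]}

```bash
mkdir -p pics; ls; cat > h.py <<'E'
import numpy as np, cv2
from workcell import *
def ray(cam,p):
    c=get_calibration(cam); R=np.array(c["R"]);t=np.array(c["t"])
    d=np.array([(p[0]-c["cx"])/c["fx"],(p[1]-c["cy"])/c["fy"]]); u=d.copy()
    for _ in range(30): u=d/(1+c["k1"]*(u@u))
    return -R.T@t, R.T@np.array([u[0],u[1],1])
def at_z(cam,p,z):
    o,d=ray(cam,p); return o+d*(z-o[2])/d[2]
def proj(cam,X):
    c=get_calibration(cam); x=np.array(c["R"])@np.array(X)+np.array(c["t"]); u=x[:2]/x[2]; u=u*(1+c["k1"]*(u@u))
    return np.array([u[0]*c["fx"]+c["cx"],u[1]*c["fy"]+c["cy"]])
def tri(p1,p2):
    o1,d1=ray("scene",p1);o2,d2=ray("top",p2)
    A=np.stack([d1,-d2],1);s=np.linalg.lstsq(A,o2-o1,rcond=None)[0]
    a=o1+s[0]*d1;b=o2+s[1]*d2
    return (a+b)/2,np.linalg.norm(a-b)
E
python3 - <<'E'
from h import *
np.set_printoptions(precision=4,suppress=True)
for c in("scene","top"):
    cv2.imwrite(f"pics/{c}.png",camera(c)); k=get_calibration(c); print(c,k["fx"],k["k1"],-np.array(k["R"]).T@k["t"])
    for l in("cartridge","cartridge_wing","filter_head","head_mouth","old_canister"):
        print(l,[(np.round(d["point"],1).tolist(),round(d["p"],2)) for d in place_of(l,c)][:5])
print(sensors.get_obs())
E
```

```text
pics
scene 565.7330595728065 -0.16189602010826118 [1.2033 0.717  0.7089]
cartridge [([347.4, 296.4], 0.98), ([490.5, 348.3], 0.87), ([282.7, 325.8], 0.84), ([335.4, 369.5], 0.67)]
cartridge_wing [([283.3, 297.5], 0.9), ([347.4, 271.6], 0.88), ([498.8, 319.6], 0.67), ([335.5, 339.5], 0.66)]
filter_head [([310.3, 224.6], 0.87), ([310.5, 196.5], 0.4)]
head_mouth [([311.1, 192.5], 0.66)]
old_canister [([392.6, 262.0], 0.63)]
top 438.63710903440085 -0.08686193298244796 [ 0.4761 -0.0031  0.9325]
cartridge [([291.3, 144.8], 0.8), ([156.7, 249.4], 0.79), ([280.4, 200.9], 0.69), ([405.1, 262.8], 0.58)]
cartridge_wing [([273.8, 202.9], 0.88), ([283.2, 132.2], 0.79), ([217.5, 136.8], 0.67), ([148.9, 244.1], 0.57), ([491.5, 306.4], 0.25)]
filter_head [([401.0, 265.3], 0.87)]
head_mouth [([401.7, 264.0], 0.66)]
old_canister [([285.9, 277.5], 0.59)]
{'time': 0.6, 'q': array([-66.0041,   4.9794,  10.0759,  95.0979,   0.0001,  89.9999]), 'qd': array([-0.0711, -0.0218,  0.0124, -0.006 , -0.0366, -0.0269]), 'joint_efforts': array([ -0.0008, -51.982 ,  46.4693,   0.0012,   0.0001,   0.    ]), 'ee_pos': array([ 0.2237, -0.5025,  0.2313]), 'tcp_rot': array([-179.9999,    0.0014,  -66.0041]), 'wrist_force': array([-0.3941, -0.4859, -0.5498]), 'torque': array([ 0.036 , -0.0261, -0.0171]), 'opening': 0.08520243226459608}
```

View pics/scene.png

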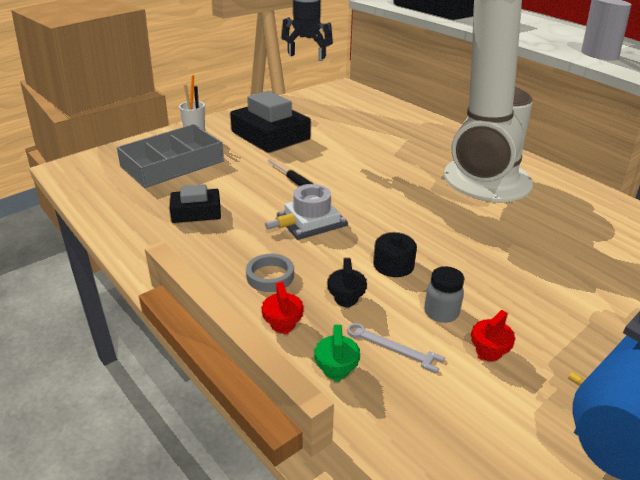

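View pics/top.png

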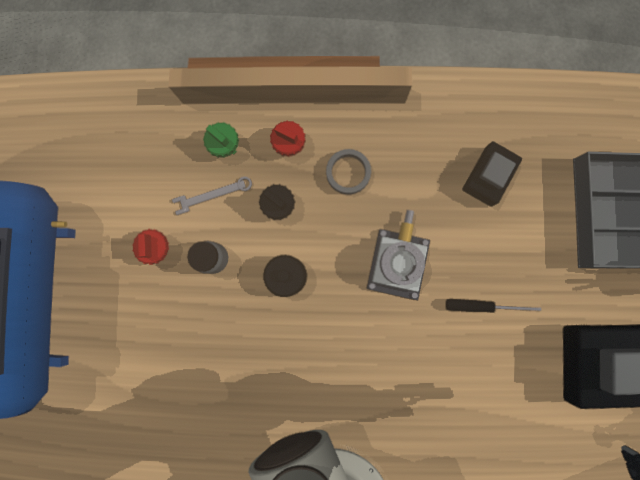

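The only black winged part is at scene (347,285) and top (277,202). The others shaped like it are red (scene 283,312 and 493,338) and green (337,355). The canister at (395,254) has no wing. I'll confirm this in one enlarged crop.

```bash
python3 - <<'E'
from h import *
np.set_printoptions(precision=4,suppress=True)
s=cv2.imread("pics/scene.png");t=cv2.imread("pics/top.png")
def crop(i,x,y,w,h,W,H,g=1.): 
    c=cv2.resize(i[y:y+h,x:x+w],(W,H),interpolation=cv2.INTER_CUBIC); return np.clip((c/255.)**(1/g)*255,0,255).astype(np.uint8)
a=np.hstack([crop(s,317,250,60,60,400,300*0+300,1.8),crop(t,252,177,50,50,400,300,2.2)])
b=np.hstack([crop(s,260,175,100,75,400,300),crop(t,361,200,80,105,400,300)])
cv2.imwrite("pics/crop1.png",np.vstack([crop(s,322,252,52,60,400,300,1.8),]) if 0 else np.vstack([a,b]))
print("cart",tri((347.4,296.4),(280.4,200.9)),"wing",tri((347.4,271.6),(273.8,202.9)))
print("head",tri((310.3,224.6),(401,265.3)),"mouth",tri((311.1,192.5),(401.7,264)))
print(at_z("top",(280.4,200.9),0),at_z("top",(273.8,202.9),.067),at_z("scene",(347.4,296.4),0),at_z("scene",(347.4,271.6),.067))
print(at_z("top",(401,265.3),0),at_z("top",(401.7,264),.075),at_z("scene",(310.3,224.6),0),at_z("scene",(311.1,192.5),.075))
E
```

```text
cart (array([0.6315, 0.1226, 0.0086]), np.float64(0.012328436668438672)) wing (array([0.6236, 0.1228, 0.0637]), np.float64(0.004322660197132113))
head (array([ 0.5015, -0.1413, -0.0166]), np.float64(0.003177779148167913)) mouth (array([ 0.5038, -0.1316,  0.0747]), np.float64(0.003233864762102317))
[0.6373 0.1194 0.    ] [0.6215 0.1238 0.067 ] [0.6202 0.1199 0.    ] [0.628  0.1242 0.067 ]
[ 0.5022 -0.14    0.    ] [ 0.5026 -0.1304  0.075 ] [ 0.5167 -0.1204  0.    ] [ 0.5051 -0.1325  0.075 ]
```

View pics/crop1.png

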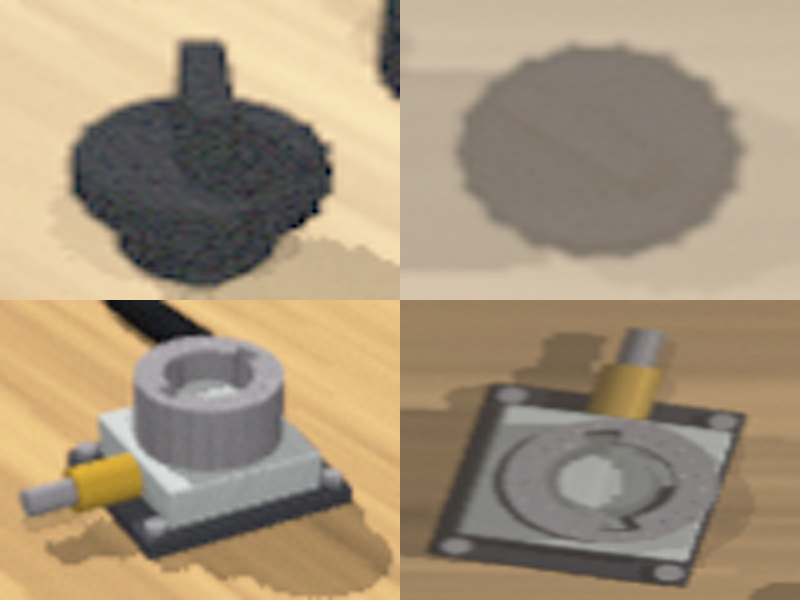

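```bash
cat >> h.py <<'E'
def ortho(cam,img,x0,y0,z,half=.05,N=300):
    # image up=+x, left=+y
    m=np.zeros((N,N,2),np.float32)
    for r in range(N):
        for c in range(N):
            m[r,c]=proj(cam,(x0+half*(1-2*r/N),y0+half*(1-2*c/N),z))
    return cv2.remap(img,m,None,cv2.INTER_CUBIC)
E
python3 - <<'E'
from h import *
im={c:cv2.imread(f"pics/{c}.png") for c in("scene","top")}
st=lambda o,k:np.clip((o.astype(float)-o.min())*k,0,255).astype(np.uint8)
a=np.hstack([st(ortho(c,im[c],.625,.124,.084 if c=='top' else .067),3.5) for c in im])
b=np.hstack([ortho(c,im[c],.504,-.1315,.075) for c in im])
o=np.vstack([a,b])
for k in (150,450):
    cv2.line(o,(0,k),(600,k),(0,255,0),1);cv2.line(o,(k,0),(k,600),(0,255,0),1)
cv2.imwrite("pics/ortho.png",o)
E
```

```text
Traceback (most recent call last):
  File "h.py", line 23, in ortho
    m[r,c]=proj(cam,(x0+half*(1-2*r/N),y0+half*(1-2*c/N),z))
           ~~~~^^^^^^^^^^^^^^^^^^^^^^^^^^^^^^^^^^^^^^^^^^^^^
  File "h.py", line 11, in proj
    c=get_calibration(cam); x=np.array(c["R"])@np.array(X)+np.array(c["t"]); u=x[:2]/x[2]; u=u*(1+c["k1"]*(u@u))
ValueError: time passes only in moves, steps and waits
```

Too many calibration calls, so I'll cache it.

```bash
sed -i 's/^from workcell import \*/from workcell import *\nfrom functools import lru_cache\nget_calibration=lru_cache(get_calibration)/' h.py
cat > o.py <<'E'
from h import *
im={c:cv2.imread(f"pics/{c}.png") for c in("scene","top")}
st=lambda o,k:np.clip((o.astype(float)-o.min())*k,0,255).astype(np.uint8)
a=np.hstack([st(ortho(c,im[c],.625,.124,.084 if c=='top' else .067),3.5) for c in im])
b=np.hstack([ortho(c,im[c],.504,-.1315,.075) for c in im])
o=np.vstack([a,b])
for k in (150,450):
    cv2.line(o,(0,k),(600,k),(0,255,0),1);cv2.line(o,(k,0),(k,600),(0,255,0),1)
cv2.imwrite("pics/ortho.png",o)
E
python3 o.py
```

```text
(no output)
```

View pics/ortho.png

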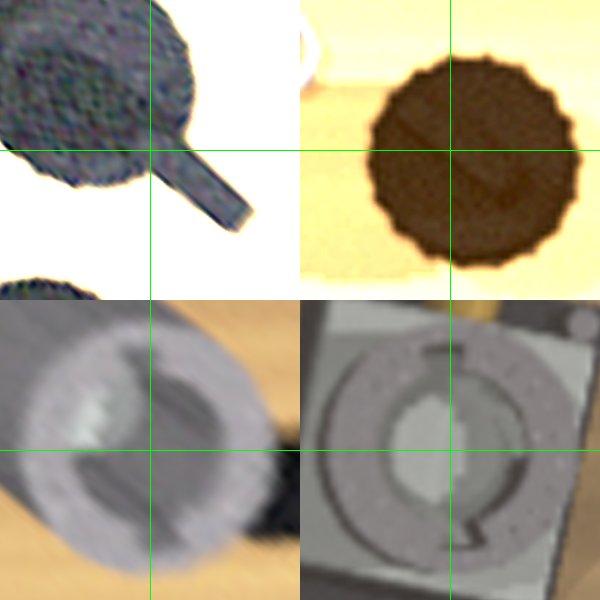

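```bash
cat > fit.py <<'E'
from h import *
from scipy.optimize import minimize
def parts(x,y,a,S=4):
    th=np.linspace(0,2*np.pi,60,endpoint=False); c,s=np.cos(th),np.sin(th)
    cyl=lambda r1,z1,r2,z2:np.vstack([np.c_[r1*c,r1*s,z1+0*c],np.c_[r2*c,r2*s,z2+0*c]])
    box=lambda X,Y,z1,z2:np.array([[i*X,j*Y,k] for i in(-1,1) for j in(-1,1) for k in(z1,z2)])
    P=[cyl(.021,0,.024,.005),cyl(.024,.005,.024,.03),cyl(.036,.03,.036,.05),box(.023,.007,.05,.084),box(.032,.005,.008,.014)]
    R=np.array([[np.cos(a),-np.sin(a),0],[np.sin(a),np.cos(a),0],[0,0,1]])
    return [p@R.T+[x,y,0] for p in P]
im={c:cv2.imread(f"pics/{c}.png") for c in("scene","top")}
roi={"scene":(317,245,65,70),"top":(250,175,55,55)}; S=6
T={}
for c,(u,v,w,h) in roi.items():
    g=cv2.resize(im[c][v:v+h,u:u+w].max(2),None,fx=S,fy=S,interpolation=cv2.INTER_LINEAR)
    m=(g<(75 if c=="scene" else 60)).astype(np.uint8)
    n,l,st,ce=cv2.connectedComponentsWithStats(m); k=1+np.argmax(st[1:,4]); T[c]=l==k; print(c,st[k])
def render(c,q):
    u,v,w,h=roi[c]; m=np.zeros((h*S,w*S),np.uint8)
    for p in parts(*q):
        uv=np.array([proj(c,X) for X in p]); uv=((uv-[u,v]+.5)*S-.5).astype(np.float32)
        cv2.fillConvexPoly(m,cv2.convexHull(uv).round().astype(np.int32),1)
    return m>0
def cost(p,cs=("scene","top")):
    q=(p[0],p[1],p[2]); return sum((render(c,q)^T[c]).sum()/T[c].sum() for c in cs)
for cs in (("scene","top"),("scene",),("top",)):
  for a0 in ([30,45,60] if len(cs)>1 else [50]):
    r=minimize(cost,[.627,.1215,np.radians(a0)],args=(cs,),method="Nelder-Mead",options=dict(initial_simplex=np.array([[.627,.1215,np.radians(a0)]]*4)+np.vstack([np.zeros(3),np.diag([.004,.004,.2])]),xatol=1e-4,maxfev=120))
    print(cs,a0,r.x[:2].round(4),np.degrees(r.x[2]).round(1),round(r.fun,4))
E
python3 fit.py
```

```text
scene [   65    81   234   294 42239]
top [   60    63   202   200 25125]
('scene', 'top') 30 [0.6274 0.1237] 48.6 0.5522
('scene', 'top') 45 [0.6277 0.124 ] 48.9 0.5526
('scene', 'top') 60 [0.628  0.1242] 49.0 0.5529
('scene',) 50 [0.6277 0.1233] 47.3 0.1038
('top',) 50 [0.6281 0.1199] 58.2 0.4472
```

```bash
sed -i 's/else 60/else 85/' fit.py; python3 fit.py
```

```text
scene [   65    81   234   294 42239]
top [   54    59   215   210 34207]
('scene', 'top') 30 [0.6281 0.1231] 46.4 0.1772
('scene', 'top') 45 [0.628  0.1231] 46.4 0.1765
('scene', 'top') 60 [0.628  0.1231] 47.2 0.1781
('scene',) 50 [0.6277 0.1233] 47.3 0.1038
('top',) 50 [0.6282 0.1223] 57.4 0.0644
```

```bash
cat > go.py <<'E'
import sys
from h import *
from scipy.spatial.transform import Rotation as R
o=sensors.get_obs(); p=np.array(o["ee_pos"]); A=R.from_euler("xyz",o["tcp_rot"],degrees=True)
print("t",round(o["time"],2),"p",p.round(4),"rot",np.round(o["tcp_rot"],2),"q",np.round(o["q"],1),"F",np.round(o["wrist_force"],1),"T",np.round(o["torque"],2),"open",round(o["opening"],4))
if len(sys.argv)>4:
    x,y,z,yaw=map(float,sys.argv[1:5]); B=R.from_euler("xyz",[180,0,yaw],degrees=True)
    print("shift",((A.inv().apply(np.array([x,y,z])-p))/.3).round(4),"turn",((A.inv()*B).as_rotvec()/np.pi).round(4))
E
python3 go.py .43 -.20 .25 -6
```

```text
t 0.6 p [ 0.2237 -0.5025  0.2313] rot [-180.    0.  -66.] q [-66.    5.   10.1  95.1   0.   90. ] F [-0.4 -0.5 -0.5] T [ 0.04 -0.03 -0.02] open 0.0852
shift [-0.6414 -1.0383 -0.0625] turn [-0.      0.     -0.3334]
```

send_rows:
  plan:
    - [[-0.61, -0.98, -0.06], [0, 0, -0.333], -1]
    - [[-0.61, -0.98, -0.06], [0, 0, -0.333], -1]
    - [[-0.61, -0.98, -0.06], [0, 0, -0.333], -1]
    - [[-0.61, -0.98, -0.06], [0, 0, -0.333], -1]
    - [[-0.61, -0.98, -0.06], [0, 0, -0.333], -1]
    - [[-0.61, -0.98, -0.06], [0, 0, -0.333], -1]
    - [[-0.61, -0.98, -0.06], [0, 0, -0.333], -1]
    - [[-0.61, -0.98, -0.06], [0, 0, -0.333], -1]
    - [[-0.61, -0.98, -0.06], [0, 0, -0.333], -1]
  force: 60

```text
time: 1.5
ee_pos: [0.4183, -0.2149, 0.2493]
tcp_rot: [180.0, -0.0, -6.0]
wrist_force: [0.1, 0.4, 1.1]
opening: 0.0857
```

```bash
python3 go.py .628 .123 .15 138
```

```text
t 1.5 p [ 0.4183 -0.2149  0.2493] rot [179.99  -0.    -5.96] q [-27.2  -5.5   1.7  97.2  -0.   68.8] F [0.1 0.4 1.1] T [-0.01  0.02  0.  ] open 0.0857
shift [ 0.5783 -1.1929  0.3309] turn [ 0.000e+00  1.000e-04 -7.998e-01]
```

send_rows:
  plan:
    - [[0.5, -1, 0.2], [0, 0, -0.8], -1]
    - [[0.5, -1, 0.2], [0, 0, -0.8], -1]
    - [[0.5, -1, 0.2], [0, 0, -0.8], -1]
    - [[0.5, -1, 0.2], [0, 0, -0.8], -1]
    - [[0.5, -1, 0.2], [0, 0, -0.8], -1]
    - [[0.5, -1, 0.2], [0, 0, -0.8], -1]
    - [[0.5, -1, 0.2], [0, 0, -0.8], -1]
    - [[0.5, -1, 0.2], [0, 0, -0.8], -1]
    - [[0.5, -1, 0.2], [0, 0, -0.8], -1]
    - [[0.5, -1, 0.2], [0, 0, -0.8], -1]

```text
time: 2.5
ee_pos: [0.5989, 0.0652, 0.1887]
tcp_rot: [-180.0, 0.0, 80.1]
wrist_force: [-0.2, -0.8, 0.0]
opening: 0.0854
```

```bash
python3 go.py .628 .123 .12 139
```

```text
t 2.5 p [0.5989 0.0652 0.1887] rot [-1.7995e+02  3.0000e-02  8.0060e+01] q [ 6.2 11.7 12.8 91.2 -0.  16.2] F [-0.2 -0.8  0. ] T [ 0.02 -0.02  0.  ] open 0.0854
shift [0.2067 0.0625 0.2289] turn [-3.000e-04  0.000e+00 -3.274e-01]
```

send_rows:
  plan:
    - [[0.2067, 0.0625, 0.2289], [0, 0, -0.3274], -1]
    - [[0.2067, 0.0625, 0.2289], [0, 0, -0.3274], -1]
    - [[0.2067, 0.0625, 0.2289], [0, 0, -0.3274], -1]
    - [[0.2067, 0.0625, 0.2289], [0, 0, -0.3274], -1]
    - [[0.2067, 0.0625, 0.2289], [0, 0, -0.3274], -1]
    - [[0.2067, 0.0625, 0.2289], [0, 0, -0.3274], -1]
    - [[0.2067, 0.0625, 0.2289], [0, 0, -0.3274], -1]
    - [[0.2067, 0.0625, 0.2289], [0, 0, -0.3274], -1]
    - [[0.2067, 0.0625, 0.2289], [0, 0, -0.3274], -1]

```text
time: 3.4
ee_pos: [0.6283, 0.1231, 0.1205]
tcp_rot: [-180.0, 0.0, 138.5]
wrist_force: [-0.6, 0.1, 1.3]
opening: 0.0852
```

```bash
python3 go.py .628 .123 .055 138.5
python3 - <<'E'
from h import *
s=camera("scene");t=camera("top");cv2.imwrite("pics/s2.png",s)
a=cv2.resize(s[220:340,300:420],(400,400),interpolation=3);b=cv2.resize(t[150:250,225:325],(400,400),interpolation=3)
cv2.imwrite("pics/hover.png",np.hstack([a,b]))
E
```

```text
t 3.4 p [0.6283 0.1231 0.1205] rot [-179.99    0.    138.45] q [ 11.1  16.7  11.3  84.6  -0.  -37.4] F [-0.6  0.1  1.3] T [ 0.01 -0.   -0.01] open 0.0852
shift [ 0.0006 -0.0008  0.2184] turn [-0.0001  0.     -0.0003]
```

View pics/hover.png

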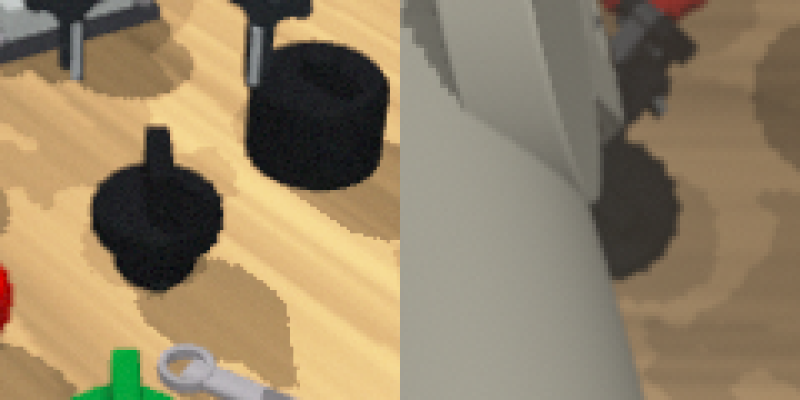

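The black winged part is under the open jaws (wing at crop 158,150, fingers at 75 and 260). I'll descend and grip.

send_rows:
  plan:
    - [[0, 0, 0.15], [0, 0, 0], -1]
    - [[0, 0, 0.215], [0, 0, 0], -1]
    - [[0, 0, 0.215], [0, 0, 0], -1]
    - [[0, 0, 0.215], [0, 0, 0], 1]
    - [[0, 0, 0.215], [0, 0, 0], 1]
    - [[0, 0, 0.215], [0, 0, 0], 1]
    - [[0, 0, 0.215], [0, 0, 0], 1]
    - [[0, 0, 0.215], [0, 0, 0], 1]
    - [[0, 0, 0.215], [0, 0, 0], 1]
    - [[0, 0, 0.215], [0, 0, 0], 1]
  force: 60

```text
time: 4.5
ee_pos: [0.6284, 0.1245, 0.0569]
tcp_rot: [179.9, 0.0, 138.8]
wrist_force: [0.1, -0.9, 6.2]
opening: 0.0128
```

```bash
python3 go.py .5 -.1 .2 96
python3 - <<'E'
from h import *
s=camera("scene");cv2.imwrite("pics/s3.png",s)
E
```

```text
t 4.5 p [0.6284 0.1245 0.0569] rot [1.7995e+02 4.0000e-02 1.3881e+02] q [ 11.2  17.4   5.1  77.7  -0.  -37.6] F [ 0.1 -0.9  6.2] T [-0.12  0.14  0.04] open 0.0128
shift [-0.1712 -0.8447 -0.4775] turn [4.000e-04 1.000e-04 2.378e-01]
```

send_rows:
  plan:
    - [[0, 0, -0.1], [0, 0, 0], 1]
    - [[0, 0, -0.25], [0, 0, 0], 1]
    - [[0, 0, -0.45], [0, 0, 0], 1]
    - [[-0.1, -0.5, -0.48], [0, 0, 0.12], 1]
    - [[-0.17, -0.84, -0.48], [0, 0, 0.237], 1]
    - [[-0.17, -0.84, -0.48], [0, 0, 0.237], 1]
    - [[-0.17, -0.84, -0.48], [0, 0, 0.237], 1]
    - [[-0.17, -0.84, -0.48], [0, 0, 0.237], 1]
    - [[-0.17, -0.84, -0.48], [0, 0, 0.237], 1]
    - [[-0.17, -0.84, -0.48], [0, 0, 0.237], 1]

```text
time: 5.55
ee_pos: [0.4998, -0.0999, 0.2002]
tcp_rot: [180.0, -0.0, 96.0]
wrist_force: [0.1, 0.4, -2.4]
opening: 0.0131
```

```bash
python3 go.py .5043 -.1315 .145 96
```

```text
t 5.55 p [ 0.4998 -0.0999  0.2002] rot [179.99  -0.    96.04] q [-11.3  -1.1   0.4  91.5   0.  -17.3] F [ 0.1  0.4 -2.4] T [ 0.06 -0.05  0.  ] open 0.0131
shift [-0.1062  0.0037  0.184 ] turn [ 0.0001 -0.      0.0002]
```

send_rows:
  plan:
    - [[-0.106, 0.004, 0.05], [0, 0, 0], 1]
    - [[-0.106, 0.004, 0.184], [0, 0, 0], 1]
    - [[-0.106, 0.004, 0.184], [0, 0, 0], 1]
    - [[-0.106, 0.004, 0.184], [0, 0, 0], 1]

```text
time: 5.95
ee_pos: [0.505, -0.129, 0.1447]
tcp_rot: [-179.9, -0.1, 96.3]
wrist_force: [0.7, -0.3, -2.0]
opening: 0.0132
```

```bash
python3 go.py
cat > ov.py <<'E'
import sys
from fit import parts
E
python3 - <<'E'
from h import *
np.set_printoptions(precision=1,suppress=True)
s=camera("scene");t=camera("top");cv2.imwrite("pics/s4.png",s);cv2.imwrite("pics/t4.png",t)
u0,v0,w,h,k=250,110,120,120,5
a=cv2.resize(s[v0:v0+h,u0:u0+w],None,fx=k,fy=k,interpolation=3)
X0=np.array([.5043,-.1315]); th=np.linspace(0,2*np.pi,50)
def circ(c,r,z,col):
    P=np.array([proj("scene",(c[0]+r*np.cos(q),c[1]+r*np.sin(q),z)) for q in th]); cv2.polylines(a,[((P-[u0,v0]+.5)*k-.5).astype(np.int32)],False,col,1)
z=.145-.0569
circ(X0,.036,z+.03,(0,255,0));circ(X0,.036,z+.05,(0,255,0));circ(X0,.024,z+.005,(0,255,0));circ(X0,.042,.075,(0,0,255));circ(X0,.0255,.075,(0,0,255))
cv2.imwrite("pics/ov.png",a)
E
```

```text
t 5.95 p [ 0.505  -0.129   0.1447] rot [-1.7989e+02 -6.0000e-02  9.6260e+01] q [-14.3   0.3  -4.4  85.5   0.  -20.6] F [ 0.7 -0.3 -2. ] T [ 0.03 -0.01  0.03] open 0.0132
```

View pics/ov.png

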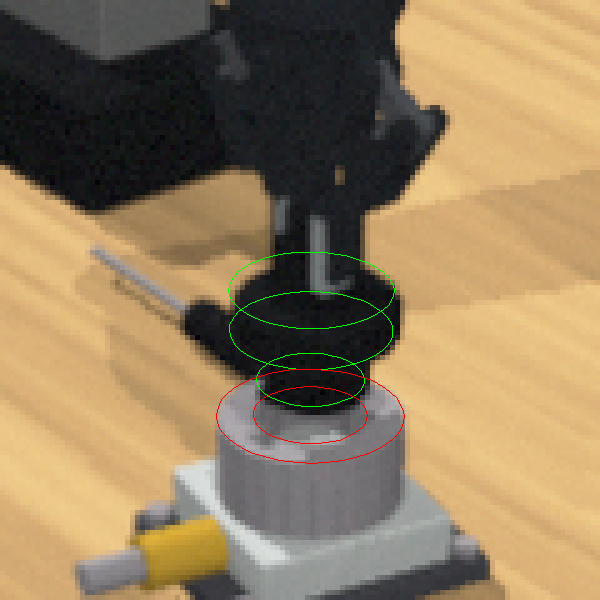

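send_rows:
  plan:
    - [[0, 0, 0.02], [0, 0, 0], 1]
    - [[0, 0, 0.05], [0, 0, 0], 1]
    - [[0, 0, 0.05], [0, 0, 0], 1]
    - [[0, 0, 0.05], [0, 0, 0], 1]

```text
time: 6.45
ee_pos: [0.5049, -0.1301, 0.1297]
tcp_rot: [-180.0, -0.0, 96.2]
wrist_force: [0.2, -0.8, -1.7]
opening: 0.013
```

```bash
python3 go.py
cat > hold.py <<'E'
from h import *
from scipy.optimize import minimize
# fit held cartridge: cap+neck only, scene view, known z from TCP; compare lower outline (rows below cap mid)
o=sensors.get_obs(); z=o["ee_pos"][2]-.0569
s=camera("scene"); cv2.imwrite("pics/hold.png",s)
u0,v0,w,h,S=285,150,60,65,6
g=cv2.resize(s[v0:v0+h,u0:u0+w].max(2),None,fx=S,fy=S); m=g<75
th=np.linspace(0,2*np.pi,60,endpoint=False);c,si=np.cos(th),np.sin(th)
def mask(x,y,z):
    M=np.zeros(g.shape,np.uint8)
    for r1,z1,r2,z2 in((.036,.03,.036,.05),(.024,.0,.024,.03)):
        P=np.vstack([np.c_[x+r*c,y+r*si,z+zz+0*c] for r,zz in((r1,z1),(r2,z2))])
        if r1<.03: P[:,2]=np.maximum(P[:,2],.075)
        uv=np.array([proj("scene",X) for X in P]); uv=((uv-[u0,v0]+.5)*S-.5).astype(np.float32)
        cv2.fillConvexPoly(M,cv2.convexHull(uv).round().astype(np.int32),1)
    return M>0
rows=slice(int((proj("scene",(.5043,-.1315,z+.045))[1]-v0)*S),int((proj("scene",(.5043,-.1315,.085))[1]-v0)*S))
f=lambda p:(mask(p[0],p[1],z)^m)[rows].sum()/m[rows].sum()
# only image-horizontal offset is sharp: scan along camera-right direction
R=np.array(get_calibration("scene")["R"])[0,:2]; R/=np.linalg.norm(R)
d=np.arange(-.005,.0051,.0005); c0=np.array(o["ee_pos"][:2]); v=[f(c0+R*k) for k in d]
i=int(np.argmin(v)); print("right dir",R.round(2),"best offset from TCP mm",d[i]*1e3,np.round(v[max(0,i-3):i+4],3))
E
python3 hold.py
```

```text
t 6.45 p [ 0.5049 -0.1301  0.1297] rot [-1.7998e+02 -1.0000e-02  9.6160e+01] q [-14.5   0.3  -6.   83.7   0.  -20.6] F [ 0.2 -0.8 -1.7] T [ 0.   -0.05 -0.04] open 0.013
right dir [-0.76  0.65] best offset from TCP mm -4.336808689942018e-15 [0.123 0.12  0.116 0.116 0.116 0.119 0.125]
```

send_rows:
  plan:
    - [[-0.0045, -0.0025, 0.005], [0, 0, 0], 1]
    - [[-0.0045, -0.0025, 0.01], [0, 0, 0], 1]
    - [[-0.0045, -0.0025, 0.015], [0, 0, 0], 1]
    - [[-0.0045, -0.0025, 0.02], [0, 0, 0], 1]
    - [[-0.0045, -0.0025, 0.023], [0, 0, 0], 1]
    - [[-0.0045, -0.0025, 0.023], [0, 0, 0], 1]

```text
time: 7.1
ee_pos: [0.5044, -0.1316, 0.1228]
tcp_rot: [-180.0, -0.0, 96.1]
wrist_force: [0.1, -0.0, -1.9]
opening: 0.0129
```

```bash
python3 go.py
```

```text
t 7.1 p [ 0.5044 -0.1316  0.1228] rot [-179.99   -0.     96.15] q [-14.6   0.3  -6.8  82.9  -0.  -20.8] F [ 0.1 -0.  -1.9] T [-0.01 -0.01  0.04] open 0.0129
```

send_rows:
  plan:
    - [[0, 0, 0.003], [0, 0, 0], 1]
    - [[0, 0, 0.006], [0, 0, 0], 1]
    - [[0, 0, 0.009], [0, 0, 0], 1]
    - [[0, 0, 0.009], [0, 0, 0], 1]

```text
time: 7.5
ee_pos: [0.5045, -0.1316, 0.1202]
tcp_rot: [-180.0, 0.0, 96.2]
wrist_force: [-0.3, -0.8, -1.9]
opening: 0.0131
```

```bash
python3 go.py
```

```text
t 7.5 p [ 0.5045 -0.1316  0.1202] rot [-180.      0.     96.15] q [-14.6   0.3  -7.1  82.6  -0.  -20.8] F [-0.3 -0.8 -1.9] T [-0.07  0.02 -0.02] open 0.0131
```

Origin about 63 mm with no contact force, so the lugs are entering the slots. Continuing gently.

send_rows:
  plan:
    - [[0, 0, 0.004], [0, 0, 0], 1]
    - [[0, 0, 0.008], [0, 0, 0], 1]
    - [[0, 0, 0.012], [0, 0, 0], 1]
    - [[0, 0, 0.016], [0, 0, 0], 1]
    - [[0, 0, 0.018], [0, 0, 0], 1]
    - [[0, 0, 0.018], [0, 0, 0], 1]

```text
time: 8.1
ee_pos: [0.5045, -0.1317, 0.1153]
tcp_rot: [180.0, 0.0, 96.2]
wrist_force: [-1.0, -0.2, 3.6]
opening: 0.0132
```

```bash
python3 go.py
```

```text
t 8.1 p [ 0.5045 -0.1317  0.1153] rot [1.7998e+02 1.0000e-02 9.6150e+01] q [-14.6   0.3  -7.6  82.1  -0.  -20.8] F [-1.  -0.2  3.6] T [0.04 0.3  0.  ] open 0.0132
```

The spring is met at 58 mm with 5.5 N, as described. Pressing down to about 49 mm.

send_rows:
  plan:
    - [[0, 0, 0.006], [0, 0, 0], 1]
    - [[0, 0, 0.012], [0, 0, 0], 1]
    - [[0, 0, 0.018], [0, 0, 0], 1]
    - [[0, 0, 0.024], [0, 0, 0], 1]
    - [[0, 0, 0.029], [0, 0, 0], 1]
    - [[0, 0, 0.029], [0, 0, 0], 1]
    - [[0, 0, 0.029], [0, 0, 0], 1]

```text
time: 8.8
ee_pos: [0.5046, -0.1317, 0.107]
tcp_rot: [179.9, 0.0, 96.1]
wrist_force: [-3.1, 0.1, 9.2]
opening: 0.013
```

```bash
python3 go.py
```

```text
t 8.8 p [ 0.5046 -0.1317  0.107 ] rot [1.7995e+02 2.0000e-02 9.6150e+01] q [-14.6   0.4  -8.4  81.1  -0.  -20.8] F [-3.1  0.1  9.2] T [0.11 0.81 0.03] open 0.013
```

send_rows:
  plan:
    - [[0, 0, 0.004], [0, 0, 0], 1]
    - [[0, 0, 0.004], [0, 0, 0.03], 1]
    - [[0, 0, 0.004], [0, 0, 0.06], 1]
    - [[0, 0, 0.004], [0, 0, 0.09], 1]
    - [[0, 0, 0.004], [0, 0, 0.12], 1]
    - [[0, 0, 0.004], [0, 0, 0.15], 1]
    - [[0, 0, 0.004], [0, 0, 0.15], 1]

```text
time: 9.5
ee_pos: [0.5055, -0.1319, 0.1063]
tcp_rot: [179.8, -0.0, 69.0]
wrist_force: [0.3, -0.8, 9.7]
opening: 0.0126
```

```bash
python3 go.py
```

```text
t 9.5 p [ 0.5055 -0.1319  0.1063] rot [ 1.7982e+02 -2.0000e-02  6.8960e+01] q [-14.6   0.4  -8.5  80.9  -0.    6.4] F [ 0.3 -0.8  9.7] T [-0.03  0.07 -0.16] open 0.0126
```

Turning freely at 27°. Continuing to about 90°.

send_rows:
  plan:
    - [[0, 0, 0], [0, 0, 0.04], 1]
    - [[0, 0, 0], [0, 0, 0.08], 1]
    - [[0, 0, 0], [0, 0, 0.12], 1]
    - [[0, 0, 0], [0, 0, 0.16], 1]
    - [[0, 0, 0], [0, 0, 0.2], 1]
    - [[0, 0, 0], [0, 0, 0.24], 1]
    - [[0, 0, 0], [0, 0, 0.28], 1]
    - [[0, 0, 0], [0, 0, 0.31], 1]
    - [[0, 0, 0], [0, 0, 0.34], 1]
    - [[0, 0, 0], [0, 0, 0.34], 1]

```text
time: 10.5
ee_pos: [0.5051, -0.1321, 0.1062]
tcp_rot: [179.9, -0.1, 7.8]
wrist_force: [-2.5, -1.8, 10.5]
opening: 0.013
```

```bash
python3 go.py
```

```text
t 10.5 p [ 0.5051 -0.1321  0.1062] rot [ 1.7991e+02 -1.1000e-01  7.7500e+00] q [-14.6   0.4  -8.5  81.   -0.   67.6] F [-2.5 -1.8 10.5] T [-0.4   0.51 -0.1 ] open 0.013
```

Turned 88.4° with no stop yet. I'll feel for the stop in small steps.

send_rows:
  plan:
    - [[0, 0, 0], [0, 0, 0.01], 1]
    - [[0, 0, 0], [0, 0, 0.02], 1]
    - [[0, 0, 0], [0, 0, 0.03], 1]
    - [[0, 0, 0], [0, 0, 0.03], 1]

```text
time: 10.9
ee_pos: [0.5044, -0.132, 0.1061]
tcp_rot: [179.9, -0.0, 2.5]
wrist_force: [-5.3, -1.8, 12.1]
opening: 0.0128
```

```bash
python3 go.py
```

```text
t 10.9 p [ 0.5044 -0.132   0.1061] rot [ 1.7993e+02 -3.0000e-02  2.5300e+00] q [-14.6   0.4  -8.5  81.   -0.1  72.8] F [-5.3 -1.8 12.1] T [-0.31  1.33  0.67] open 0.0128
```

The moment has risen to 0.7 N·m, so that's the stop. I'll back off about 3.5°, ease up into the pockets and feel for the lock.

send_rows:
  plan:
    - [[0, 0, 0], [0, 0, -0.01], 1]
    - [[0, 0, 0], [0, 0, -0.02], 1]
    - [[0, 0, -0.008], [0, 0, -0.02], 1]
    - [[0, 0, -0.014], [0, 0, -0.02], 1]
    - [[0, 0, -0.02], [0, 0, -0.02], 1]
    - [[0, 0, -0.023], [0, 0, -0.02], 1]
    - [[0, 0, -0.023], [0, 0, -0.02], 1]

```text
time: 11.6
ee_pos: [0.5047, -0.132, 0.1123]
tcp_rot: [179.9, -0.0, 6.1]
wrist_force: [-2.2, -2.7, 6.4]
opening: 0.0128
```

```bash
python3 go.py
```

```text
t 11.6 p [ 0.5047 -0.132   0.1123] rot [ 1.7994e+02 -3.0000e-02  6.1400e+00] q [-14.6   0.4  -7.9  81.7  -0.   69.2] F [-2.2 -2.7  6.4] T [-0.61  0.41  0.06] open 0.0128
```

send_rows:
  plan:
    - [[0, 0, -0.003], [0, 0, 0], 1]
    - [[0, 0, -0.005], [0, 0, 0], 1]
    - [[0, 0, -0.005], [0, 0, 0], 1]

```text
time: 11.9
ee_pos: [0.5045, -0.1319, 0.1129]
tcp_rot: [180.0, 0.0, 6.1]
wrist_force: [1.2, -4.1, -1.0]
opening: 0.0131
```

```bash
python3 go.py
```

```text
t 11.9 p [ 0.5045 -0.1319  0.1129] rot [1.7997e+02 2.0000e-02 6.1400e+00] q [-14.6   0.4  -7.8  81.9  -0.   69.2] F [ 1.2 -4.1 -1. ] T [-0.96 -0.34  0.01] open 0.0131
```

Force dropped by 7 N at origin 56.0 mm, so the lugs are seated in the pockets. Releasing.

send_rows:
  plan:
    - [[0, 0, -0.005], [0, 0, 0], -0.2]
    - [[0, 0, -0.005], [0, 0, 0], -0.2]
    - [[0, 0, -0.005], [0, 0, 0], -0.2]
    - [[0, 0, -0.005], [0, 0, 0], -0.2]
    - [[0, 0, -0.1], [0, 0, 0], -0.2]
    - [[0, 0, -0.25], [0, 0, 0], -0.2]
    - [[-0.2, 0.1, -0.4], [0, 0, 0], -0.2]
    - [[-0.4, 0.8, -0.45], [0, 0, 0], -0.2]
    - [[-0.4, 0.8, -0.45], [0, 0, 0], -0.2]
    - [[-0.4, 0.8, -0.45], [0, 0, 0], -0.2]

```text
time: 12.9
ee_pos: [0.432, -0.2995, 0.2374]
tcp_rot: [180.0, -0.1, 6.2]
wrist_force: [1.8, 0.0, 0.8]
opening: 0.0512
```

```bash
python3 go.py
python3 - <<'E'
from h import *
s=camera("scene");t=camera("top");cv2.imwrite("pics/s5.png",s);cv2.imwrite("pics/top5.png",t)
a=cv2.resize(s[150:250,250:350],(400,400),interpolation=3);a=np.clip(a*1.3,0,255).astype(np.uint8)
X0=np.array([.5045,-.1317]);th=np.linspace(0,6.3,50)
for r,z in((.036,.106),(.036,.086)):
    P=np.array([proj("scene",(X0[0]+r*np.cos(q),X0[1]+r*np.sin(q),z)) for q in th]);cv2.polylines(a,[((P-[250,150]+.5)*4).astype(np.int32)],False,(0,255,0),1)
b=ortho("top",t,.5045,-.1317,.14,.06,400)
cv2.imwrite("pics/final.png",np.hstack([a,np.clip(b*1.8,0,255).astype(np.uint8)]))
E
```

```text
t 12.9 p [ 0.432  -0.2995  0.2374] rot [ 1.7996e+02 -6.0000e-02  6.2000e+00] q [-34.7   1.7   7.3  95.5   0.   49.1] F [1.8 0.  0.8] T [ 0.06 -0.06 -0.01] open 0.0512
```

View pics/final.png

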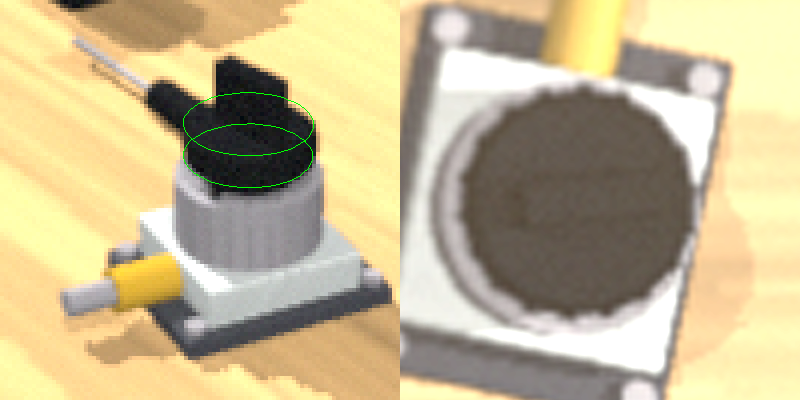

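The picture shows the cap (crop 250,140) matching the outline drawn for 56 mm height, upright on the collar axis. The wing lies across the head and the gripper is clear. Handing in.

```bash
python3 -c "
from h import *
print(bot.job_done(), sensors.get_obs()['time'])"
```

```text
the job is handed in; nothing more can be done
the job is handed in; nothing more can be done
```

The black winged cartridge is in the filter head, pressed down, turned clockwise to its stop and let go. I handed the job in at about 13 s.

- **Slots:** in the pictures they lay at about +6° in the world frame, and the lugs dropped in there without touching the lip.
- **Pressing and turning:** I met the spring at about 58 mm and pressed to about 50 mm. The stop came about 94° into the turn, where the moment rose to 0.7 N·m. I then backed off 3.6° towards the middle of the pockets.
- **Lock:** on easing up, the upward push vanished at an origin height of 56.0 mm, as expected when the lugs meet the pocket roof.
- **Force:** the wrist readings I took, at the end of each move, never showed more than about 15 N of push on the head.
- **Last picture:** the cartridge stands upright on the collar axis with its wing across the head, about 0.3 rad from the head's y axis. The gripper was clear of everything.

**Not checked:**
- I did not measure whether the other things on the cart had moved; I only kept the arm's path clear of them.
- The 56.0 mm height comes from the tool position and assumes the cartridge did not slip in the grip. The last picture agrees with it.

No check failed. The one disagreement was the cartridge's heading before the grasp: 47° from one camera and 57° from the other. I gripped at about 48°.

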